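# Stopper the flux bottle and sweep the soldering plate

### The arm

A 6-joint arm with a two-finger parallel gripper is mounted at the origin on the work surface. World frame = base frame: x ahead of the robot, y to its left, z up, the work surface at z = 0. Lengths are in m, angles in degrees, forces in N, time in s.
With the tool pointing down it reaches from about 0.4 to 0.825 m from the base axis. Payload 7 kg.
Tool frame: the origin (TCP) lies midway between the tips of the shut fingers; the grasp point (between the pads) lies 19 mm behind it; z points along the fingers, y is the direction in which the jaws open and shut (so a half turn about z gives the same grasp; the last joint's range is limited). The gripper opens to 88 mm and grips with 3 to 60 N. Pads are 19 mm wide; open, the fingers measure 130 mm over their backs; the gripper's body (78 mm by 193 mm) begins 47 mm behind the grasp point.
Start: joints at [92.71, 20.546, 0.682, 0, -70.136, -16.507], TCP at [0.161, 0.655, 0.227] pointing down, gripper open.
Joint ranges: [-176.03, 176.03], [-82.01, 121.73], [-58.28, 71.71], [-173.87, 95.51], [-174.79, -0.11], [-173.66, 173.66]. Speed limits (degrees/s): [136.94, 136.94, 172.46, 180, 180, 180].

### API

Orientations are given as a 3x3 rotation matrix whose columns are the frame's x, y, z axes.
In Python, from rig import robot gives the robot as it stands. Calls block until the motion is done:
- robot.goto(position, orientation): joint-space move of the TCP to a pose.
- robot.servo_line(position, ori=None, speed=0.15): straight line of the TCP; ori=None keeps the orientation; speed is the mean speed in m/s.
- robot.movej(angles): joint-space move.
- robot.move_gripper(opening): opening from 0.0 (shut) to 1.0 (fully open); the grip force is fixed at half the most; returns when the fingers have stopped.
- robot.dwell(seconds).
- robot.ik(position, orientation): joint angles nearest the present ones, or None.
- robot.grab_frame(name): name is "side" or "top" or "wrist"; returns (picture, depth): 400x640x3 uint8, red, green, blue; 400x640 float32, m along the optical axis (not along the pixel's ray), 0 where there is no reading.
- robot.camera_info(name): a dict with "vfov" (degrees; the focal length in pixels is half the picture's height over the tangent of half this angle, whatever the lens; pixels are square), "cx", "cy" (the principal point, pixels), "k1" (the pictures are not rectified: a ray, as slopes to the right and down, at radius r is drawn at 1 + k1 r^2 times it, then the intrinsics apply), "view" (4x4, takes a point from world to camera coordinates); the wrist camera has in their place "T_tool_cam" (4x4, takes a point from camera to tool coordinates, whose origin is the TCP and whose axes are the flange's). Camera axes: x right, y down, z forward; pixel columns grow to the right and rows downward; lengths in m; the calibration is good to about 2 mm. A picture is of the moment at which its call begins: read the wrist's pose just before it. camera_info takes no time and is no camera call.
A pose or a line that the arm cannot do raises robot.Unreachable and nothing moves.
- robot.job_done(): hands the job in, once; it reports no verdict.
Readings, each from a call of its own:
- robot.read_t(): time.
- robot.read_qpos(): joint angles.
- robot.read_qvel(): joint speeds.
- robot.read_effort(): joint torques, N m.
- robot.read_position(): TCP position.
- robot.read_tcp_rot(): TCP orientation.
- robot.read_force(): force on the tool from outside, world axes, zero at the start.
- robot.read_ft_torque(): the same for the moment, N m.
- robot.read_grip_width(): opening from 0.0 (shut) to 1.0 (fully open).
Only numpy, scipy, OpenCV 4.12 (cv2) and the standard library are available. Lean on these libraries where they do the work, as an engineer would, in place of code of your own. Each camera call takes 0.05 s, during which the arm holds its last target. There are 200 camera calls.

### The job

Close the open flux bottle first, so that no scrap can get into it: lower its red tapered stopper into the neck until it is fully home, do not drop it in. Then take the yellow scraper block and sweep all four metal offcuts along the soldering plate into the blue catch tray at its end, touching them only with the block, and stand the block upright back on its black rubber mat. Leave the bottle standing where it is and do not disturb the other things on the bench.

Things in the scene. Friction and masses are not known exactly. Their poses are not given: they have to be found in the camera images.
- flux_bottle: Open amber glass bottle, loose, about 0.4 kg, upright, with a white band round it. Body diameter 72 mm up to 62 mm height, then a shoulder; the straight neck, outer diameter 36 mm and inner diameter 28 mm, runs from 84 mm height to the rim at 115 mm. Origin: centre of its underside; z up.
- flux_mouth (a point): Centre of the flux bottle's mouth, level with its rim, 115 mm above its underside.
- stopper: Rigid red stopper, about 60 g, standing foot down in its rest. Round tapered plug 28 mm long, diameter 20 mm at the foot, 25.4 mm at its top; above it a straight round head, diameter 34 mm, 36 mm high, to grip by (64 mm in all). Fully home, the underside of the head sits on the bottle rim, the foot 28 mm below the rim. Origin: centre of the foot; z up its axis.
- stopper_rest: Fixed wooden block 60 x 60 x 16 mm with a 25 mm hole 10 mm deep in its top, in which the stopper's foot stands loosely (foot 6 mm above the bench). Origin: centre of its underside.
- scraper: Yellow scraper block with a black rigid foot, about 0.15 kg, standing upright on its mat. Foot 100 mm (its x) x 24 mm (its y) x 14 mm high; above it the grip, 90 mm (x) x 24 mm (y), up to 62 mm height. Pinch it across its y (24 mm). Sweep with one of its long side faces, so that it moves along its own y. Origin: centre of its underside; z up.
- scraper_rest: Fixed black rubber mat 110 mm (its x) x 60 mm (its y), 4 mm thick: the scraper block's place. Origin: centre of its underside.
- plate: Fixed white plate with catch tray. Plate 140 mm wide (its x), y = -95 to 75 mm, top at z = 30 mm; a rim 6 mm high along both sides leaves 128 mm between, the ends have none. Blue open tray at its +y end, inside y = 75 to 156 mm, 132 mm wide, floor z = 4, sides to z = 30, end wall to z = 45 mm. Sweep along +y. Origin: bench level, on the centre line; z up.
- plate_start (a point): Point on the plate's top, on its centre line, 140 mm before the edge over the tray; about here there is free room to set the scraper block down before the offcuts.
- plate_edge (a point): Middle of the plate's +y edge, at its top, where offcuts fall into the tray.
- tray_floor (a point): Centre of the catch tray's inner floor.
- offcut0: Loose copper-coloured metal offcut 14 x 12 x 7 mm, 10 g, lying on the plate. Origin: centre of its underside as built.
- offcut1: Loose copper-coloured metal offcut 14 x 12 x 7 mm, 10 g, lying on the plate. Origin: centre of its underside as built.
- offcut2: Loose copper-coloured metal offcut 14 x 12 x 7 mm, 10 g, lying on the plate. Origin: centre of its underside as built.
- offcut3: Loose copper-coloured metal offcut 14 x 12 x 7 mm, 10 g, lying on the plate. Origin: centre of its underside as built.
- cleaner_bottle: Bystander: closed white bottle with a blue cap, diameter 60 mm, 105 mm high; it may stand in either of the two bottle places. Origin: centre of its underside.
- multimeter: Bystander: black multimeter 90 x 165 x 34 mm lying flat. Origin: centre of its underside.
- circuit_board: Bystander: green circuit board 90 x 120 mm, 24 mm high with its parts. Origin: centre of its underside.
- tape_roll: Bystander: brown tape roll, diameter 72 mm, 24 mm high. Origin: centre of its underside.
- solder_spool: Bystander: metal solder spool, diameter 56 mm, 48 mm high. Origin: centre of its underside.
- screwdriver: Bystander: screwdriver lying flat. Origin: centre of its underside.
Things that resemble listed ones, but are neither listed nor needed, are in the scene too. Several things have the shape of the scraper; the one meant has the colours described above. There is more than one size of the stopper; the one meant has the size given above.

How it is judged (in metres and radians):
On the way, in this order (a step that is already met when the one before it is completed fails the run):
1. the stopper is fully home in the flux bottle and released (horizontal distance between stopper and flux_mouth below 0.006 m and z of stopper in the frame of flux_bottle between 0.08 and 0.091 m and angle between stopper's own z axis and vertical below 0.12 rad and contact force between the fingers and stopper below 0.1 N), for 0.2 s.
2. all four offcuts lie in the catch tray (y of offcut0 in the frame of plate between 0.075 and 0.158 m and x of offcut0 in the frame of plate between -0.068 and 0.068 m and z of each of offcut0, offcut1, offcut2, offcut3 in the frame of plate below 0.026 m and y of offcut1 in the frame of plate between 0.075 and 0.158 m and x of offcut1 in the frame of plate between -0.068 and 0.068 m and y of offcut2 in the frame of plate between 0.075 and 0.158 m and x of offcut2 in the frame of plate between -0.068 and 0.068 m and y of offcut3 in the frame of plate between 0.075 and 0.158 m and x of offcut3 in the frame of plate between -0.068 and 0.068 m), for 0.2 s.
At the end, for the whole second after the job is handed in: Stopper upright in the flux bottle, foot within 6 mm of the neck axis, head within 4 mm of the rim; bottle upright (0.1 rad); all offcuts in the tray below the plate top; block upright (0.12 rad) on its mat, centres within 35 mm; stopper and block at rest (all of step 2 and horizontal distance between stopper and flux_mouth below 0.006 m and z of stopper in the frame of flux_bottle between 0.08 and 0.091 m and angle between each of stopper, scraper's own z axis and vertical below 0.12 rad and linear speed of each of stopper, scraper below 0.02 m/s and angle between flux_bottle's own z axis and vertical below 0.1 rad and horizontal distance between scraper and scraper_rest below 0.035 m and height (world z) of scraper below 0.012 m); the robot touches nothing.
It fails at once if an offcut gets into the tray while the flux bottle is not yet stoppered (not (horizontal distance between stopper and flux_mouth below 0.006 m and z of stopper in the frame of flux_bottle between 0.08 and 0.091 m and angle between stopper's own z axis and vertical below 0.12 rad) and ((y of offcut0 in the frame of plate between 0.075 and 0.158 m and x of offcut0 in the frame of plate between -0.068 and 0.068 m and z of offcut0 in the frame of plate below 0.026 m) or (y of offcut1 in the frame of plate between 0.075 and 0.158 m and x of offcut1 in the frame of plate between -0.068 and 0.068 m and z of offcut1 in the frame of plate below 0.026 m) or (y of offcut2 in the frame of plate between 0.075 and 0.158 m and x of offcut2 in the frame of plate between -0.068 and 0.068 m and z of offcut2 in the frame of plate below 0.026 m) or (y of offcut3 in the frame of plate between 0.075 and 0.158 m and x of offcut3 in the frame of plate between -0.068 and 0.068 m and z of offcut3 in the frame of plate below 0.026 m))).
It fails at once if an offcut is touched by the robot itself (over 0.5 N) instead of the block (contact force between any of the fingers, the arm and offcut0 above 0.5 N or contact force between any of the fingers, the arm and offcut1 above 0.5 N or contact force between any of the fingers, the arm and offcut2 above 0.5 N or contact force between any of the fingers, the arm and offcut3 above 0.5 N).
It fails at once if the stopper is dropped (falls free faster than 0.5 m/s) (contact force between the fingers and stopper below 0.02 N and linear speed of stopper above 0.5 m/s).
It fails at once if the flux bottle is tipped by more than 0.3 rad or shifted by more than 40 mm (angle between flux_bottle's own z axis and vertical above 0.3 rad or distance of flux_bottle from where it was at the start of the episode above 0.04 m).
It fails at once if a bystander is shifted by more than 30 mm (distance of any of cleaner_bottle, multimeter, circuit_board, tape_roll, solder_spool, screwdriver from where it was at the start of the episode above 0.03 m).
It also fails if it takes over 72 s, if anything falls off the work surface, if the arm or the gripper's body presses on something with over 40 N, if the wrist force passes 120 N, or if a joint passes its speed limit or range.

## Working session

There is one attempt and no reset: what is moved stays moved. The work goes in short steps, each a Python script; the robot and the scene stay as the last script left them, time stands still between calls to the robot, and variables do not carry over. Pictures are saved under pics/ and viewed, about 8 in all and at most 12, crops included, and the job is handed in when it is done.

```bash
mkdir -p pics
cat > h.py <<'E'
import numpy as np, cv2
from rig import robot
def grab(n):
    ci=robot.camera_info(n)
    if n=="wrist":
        T=np.eye(4);T[:3,:3]=robot.read_tcp_rot();T[:3,3]=robot.read_position()
        c2w=T@np.array(ci["T_tool_cam"])
    else: c2w=np.linalg.inv(np.array(ci["view"]))
    rgb,d=robot.grab_frame(n)
    return rgb,d,ci,c2w
def slopes(ci,u,v):
    f=200/np.tan(np.radians(ci["vfov"]/2))
    K=np.array([[f,0,ci["cx"]],[0,f,ci["cy"]],[0,0,1.]])
    p=np.stack([np.ravel(u),np.ravel(v)],-1).astype(float)
    a=(p-[ci["cx"],ci["cy"]])/f; s=a.copy()
    for _ in range(20): s=a/(1+ci["k1"]*(s**2).sum(1,keepdims=True))
    return s
def cloud(F):
    rgb,d,ci,M=F; v,u=np.mgrid[:400,:640]
    s=slopes(ci,u,v); z=d.ravel()
    P=np.c_[s*z[:,None],z]@M[:3,:3].T+M[:3,3]
    P[z==0]=np.nan
    return P.reshape(400,640,3)
def onplane(F,u,v,z):
    _,_,ci,M=F; s=slopes(ci,u,v)
    r=np.c_[s,np.ones(len(s))]@M[:3,:3].T; o=M[:3,3]
    return o+r*((z-o[2])/r[:,2])[:,None]
def save(n,img,k=1):
    cv2.imwrite("pics/"+n,cv2.resize(img[...,::-1],None,fx=k,fy=k,interpolation=cv2.INTER_CUBIC))
E
python3 - <<'E'
from h import *
import pickle
np.set_printoptions(precision=3,suppress=True)
D={}
for n in("top","side"):
    F=grab(n);D[n]=F;save(n+"0.png",F[0]);print(n,F[2],F[3][:3,3])
pickle.dump(D,open("d.pkl","wb"))
print(robot.camera_info("wrist"),robot.read_tcp_rot(),robot.read_position(),robot.read_t())
E
```

```text
top {'vfov': 49.55333422006747, 'cx': 320.906514138497, 'cy': 194.33910889934992, 'k1': -0.03671007173039567, 'view': array([[-0.024, -1.   , -0.005, -0.006],
       [-0.994,  0.025, -0.109,  0.577],
       [ 0.11 ,  0.002, -0.994,  1.221],
       [ 0.   ,  0.   ,  0.   ,  1.   ]])} [ 0.439 -0.023  1.277]
side {'vfov': 55.41343284151697, 'cx': 331.37682408459045, 'cy': 200.8002239211972, 'k1': 0.02315389286292761, 'view': array([[-0.959, -0.282,  0.001,  0.572],
       [-0.217,  0.738, -0.639,  0.204],
       [ 0.18 , -0.613, -0.769,  0.921],
       [ 0.   ,  0.   ,  0.   ,  1.   ]])} [0.428 0.576 0.838]
{'vfov': 64.60110012790054, 'cx': 322.2577789184174, 'cy': 201.07691351829044, 'k1': -0.014778339598628298, 'T_tool_cam': array([[-0.   , -0.955, -0.296,  0.08 ],
       [ 1.   , -0.   ,  0.001,  0.   ],
       [-0.001, -0.296,  0.955, -0.158],
       [ 0.   ,  0.   ,  0.   ,  1.   ]])} [[ 0.971 -0.239 -0.   ]
 [-0.239 -0.971 -0.001]
 [ 0.     0.001 -1.   ]] [0.161 0.655 0.226] 0.1
```

View pics/top0.png

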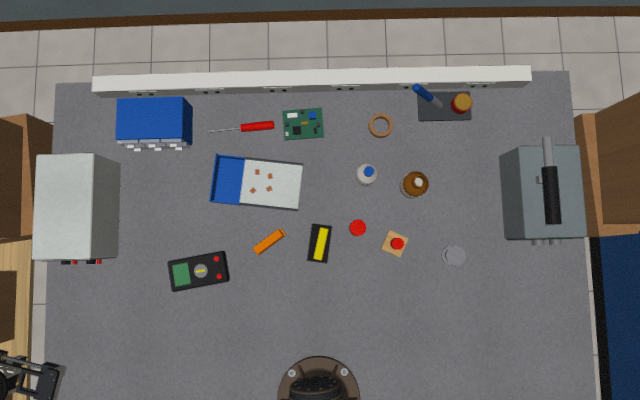

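View pics/side0.png

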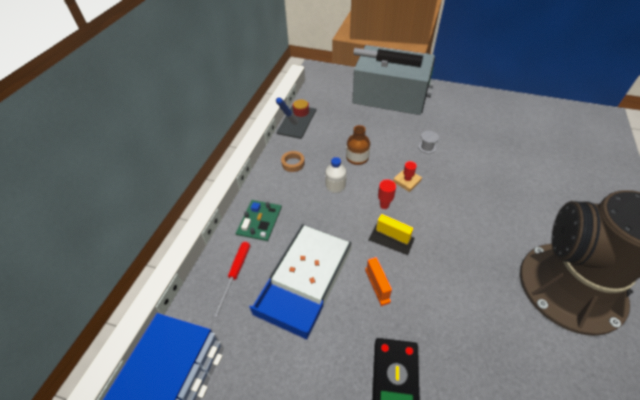

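The top view shows the bottle at (415,184), the stopper in its rest at (397,243) with a larger lookalike at (358,228), and the yellow block at (319,243). The plate is at (257,183) with its tray to the left (+y). The side view agrees. Next I get positions from depth in both views.

Run:
```python
from h import *
import pickle
np.set_printoptions(precision=4,suppress=True)
D=pickle.load(open("d.pkl","rb"))
for n in D:
    F=D[n];P=cloud(F);hsv=cv2.cvtColor(F[0],cv2.COLOR_RGB2HSV).astype(int);H,S,V=[hsv[...,i] for i in range(3)]
    x,y,z=np.moveaxis(P,-1,0)
    def rep(name,m):
        q=P[m]
        if len(q)<4: print(n,name,len(q));return
        r=cv2.minAreaRect(q[:,:2].astype(np.float32)*1000)
        print(n,name,len(q),"mid",(q.min(0)+q.max(0))/2,"ext",np.ptp(q,axis=0),"zmed",np.median(q[:,2]),"zmax",q[:,2].max(),"rect",np.round(np.array(r[0])),np.round(r[1]),round(r[2],1))
    reg=lambda x0,x1,y0,y1:(x>x0)&(x<x1)&(y>y0)&(y<y1)
    red=((H<8)|(H>172))&(S>150)&(V>90)
    rep("stopper",red&reg(.3,.6,-.24,-.13)&(z>.05)); rep("redbig",red&reg(.3,.6,-.13,-.03)&(z>.05))
    rep("yellowtop",(H>22)&(H<35)&(S>150)&reg(.3,.6,-.1,.1)&(z>.055))
    rep("rest",(H>8)&(H<22)&(S>70)&reg(.3,.6,-.26,-.1)&(z>.010)&(z<.022))
    rep("mat",(V<60)&reg(.3,.6,-.1,.1)&(z>.001)&(z<.01))
    rep("bottlehi",reg(.45,.7,-.32,-.17)&(z>.095))
    rep("bottlebody",reg(.45,.7,-.32,-.17)&(z>.02))
    rep("white",reg(.45,.7,-.16,-.05)&(z>.02))
    rep("plate",(S<40)&(V>120)&reg(.45,.7,.02,.3)&(z>.025)&(z<.045))
    rep("tray",(H>100)&(H<130)&(S>120)&reg(.4,.7,.1,.4)&(z>.0)&(z<.06))
    c=(H>5)&(H<18)&(S>90)&reg(.45,.7,.05,.25)&(z>.025)&(z<.05)
    k,l,st,ce=cv2.connectedComponentsWithStats(c.astype(np.uint8))
    for i in range(1,k):
        if st[i,4]>5: print("off",n,ce[i],st[i,4],P[l==i].mean(0))
```

```text
top stopper 152 mid [ 0.4544 -0.1849  0.0728] ext [0.0793 0.1093 0.0337] zmed 0.07016416601719566 zmax 0.0897010975900776 rect [ 452. -183.] [130.  31.] 64.3
top redbig 165 mid [ 0.4766 -0.1135  0.0845] ext [0.0414 0.0317 0.0149] zmed 0.08540149136062913 zmax 0.09194031065743746 rect [ 477. -113.] [31. 42.] 87.2
top yellowtop 276 mid [ 0.434  -0.0144  0.0648] ext [0.0885 0.041  0.0154] zmed 0.06500750010466783 zmax 0.07252983075097696 rect [435. -15.] [24. 89.] 76.0
top rest 276 mid [ 0.492  -0.225   0.0158] ext [0.1972 0.07   0.0116] zmed 0.015277493356613436 zmax 0.02162886735331293 rect [ 491. -249.] [ 63. 190.] 70.1
top mat 307 mid [ 0.4368 -0.0111  0.005 ] ext [0.1113 0.0666 0.008 ] zmed 0.003879205992517454 zmax 0.009013146531888783 rect [437. -11.] [ 57. 108.] 81.3
top bottlehi 91 mid [ 0.5964 -0.2881  0.1075] ext [0.0346 0.0363 0.0237] zmed 0.11144297190944985 zmax 0.11936124479244925 rect [ 597. -287.] [34. 34.] 42.5
top bottlebody 613 mid [ 0.5505 -0.245   0.07  ] ext [0.1918 0.1499 0.0988] zmed 0.07255409409301938 zmax 0.11936124479244925 rect [ 569. -257.] [196. 145.] 16.
[... 1810 characters left out ...]
.5558 -0.1272  0.0639] ext [0.2049 0.0646 0.0877] zmed 0.07098780654010484 zmax 0.1078004831785998 rect [ 556. -130.] [ 45. 207.] 80.8
side plate 3145 mid [0.6094 0.1243 0.0327] ext [0.1534 0.1859 0.0152] zmed 0.030426668932193368 zmax 0.040251128769317246 rect [611. 124.] [173. 136.] 82.3
side tray 2239 mid [0.626  0.2525 0.0242] ext [0.1466 0.1021 0.0484] zmed 0.0048258776772137635 zmax 0.04837967997297887 rect [627. 251.] [ 87. 141.] 82.3
off side [302.5 257.5] 16 [0.6317 0.1288 0.0369]
off side [316.5    262.2222] 18 [0.5951 0.1315 0.0365]
off side [370.5 273. ] 58 [0.4637 0.1243 0.0384]
off side [292. 269.] 19 [0.6451 0.1661 0.0375]
off side [311.8095 279.9524] 21 [0.591  0.1799 0.0369]
```

```bash
cat >> h.py <<'E'
def R(deg):   # tool down, jaw (tool y) along world angle deg
    a=np.radians(deg); y=np.array([np.cos(a),np.sin(a),0]); z=np.array([0,0,-1.]); return np.c_[np.cross(y,z),y,z]
def best(p,deg):  # of the two half turns the one nearer the present joints
    q0=robot.read_qpos(); c=[]
    for d in (deg,deg+180):
        q=robot.ik(p,R(d))
        if q is not None: c.append((np.abs(np.array(q)-q0).max(),d,np.round(q,1)))
    c.sort(key=lambda t:t[0]); return c
def circ(q):
    h=cv2.convexHull(q[:,:2].astype(np.float32)*1000)
    (a,b),r=cv2.minEnclosingCircle(h); return np.round([a,b,r],1)
E
python3 - <<'E'
from h import *
import pickle
np.set_printoptions(precision=4,suppress=True)
D=pickle.load(open("d.pkl","rb"))
p=onplane(D["top"],[397,358,415],[243,228,184],.07);print(p)
s=p[0,:2];d=p[1,:2]-s;ang=np.degrees(np.arctan2(d[1],d[0]))+90;ang=(ang+90)%180-90;print("jaw",ang)
# approach offset so that camera sees mouth: go above bottle first
b=np.array([.597,-.287])
c=best([b[0],b[1],.26],ang);print(c)
dg=c[0][1]
print(robot.ik([s[0],s[1],.2],R(dg)))
robot.goto([b[0],b[1],.26],R(dg)); FB=grab("wrist"); save("wb.png",FB[0])
c=best([s[0],s[1],.2],ang);print(c)
robot.goto([s[0],s[1],.2],R(c[0][1])); FS=grab("wrist"); save("ws.png",FS[0])
pickle.dump((FB,FS),open("w.pkl","wb"))
for F,z0,z1 in((FB,.108,.122),(FS,.063,.078),(FS,.012,.02)):
    P=cloud(F);m=(P[...,2]>z0)&(P[...,2]<z1)
    k,l,st,ce=cv2.connectedComponentsWithStats(m.astype(np.uint8))
    for i in range(1,k):
        if st[i,4]>150: q=P[l==i];print(z0,ce[i],st[i,4],np.median(q,0),circ(q),q[:,2].max())
print(robot.read_t(),robot.read_force())
E
```

```text
[[ 0.4313 -0.2276  0.07  ]
 [ 0.4755 -0.1209  0.07  ]
 [ 0.5947 -0.2853  0.07  ]]
jaw -22.504588304335527
[(np.float64(101.55497094766442), np.float64(157.49541169566447), array([ -8.8,  18.4,   1.9,   0. , -73.5, -13.7])), (np.float64(182.8468089539604), np.float64(-22.504588304335527), array([ -8.8,  18.4,   1.9,   0. , -73.5, 166.3]))]
[ -4.6565   3.8882 -24.5785   0.     -61.5333 -17.8481]
[(np.float64(26.437784110739095), np.float64(157.49541169566447), array([ -4.7,   3.9, -24.6,   0. , -61.5, -17.8])), (np.float64(175.81065420377837), np.float64(-22.504588304335527), array([ -4.7,   3.9, -24.6,   0. , -61.5, 162.2]))]
0.108 [320.5352 184.6844] 469 [ 0.5975 -0.2896  0.1145] [ 597.7 -290.3   18. ] 0.11756154843960981
0.108 [100.2727 238.8691] 275 [ 0.8321 -0.3254  0.1145] [ 836.3 -323.3   11.8] 0.1219030984583675
0.063 [149.7468 189.3232] 1872 [ 0.5769 -0.294   0.0719] [ 595.8 -290.5   35. ] 0.0779989538066323
0.063 [322.6054 187.6849] 968 [ 0.43   -0.2316  0.0697] [ 430.5 -230.8   16.8] 0.07272517407322027
0.012 [322.656  169.6632] 1805 [ 0.424  -0.2412  0.0159] [ 430.3 -231.    42. ] 0.018614064311066603
0.012 [636.1158 238.3514] 259 [ 0.1109 -0.0153  0.013 ] [107.9 -15.8  31.4] 0.015078518802818686
0.012 [379.3079 320.4606] 406 [ 0.4355 -0.0282  0.0167] [435.1 -18.8  50.4] 0.019984413448344618
4.5833 [ 0.0131 -0.0802  0.512 ]
```

```bash
python3 -c "
import cv2,numpy as np
cv2.imwrite('pics/w1.png',cv2.resize(np.vstack([cv2.imread('pics/wb.png'),cv2.imread('pics/ws.png')]),(480,600)))"
```

```text
(no output)
```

View pics/w1.png

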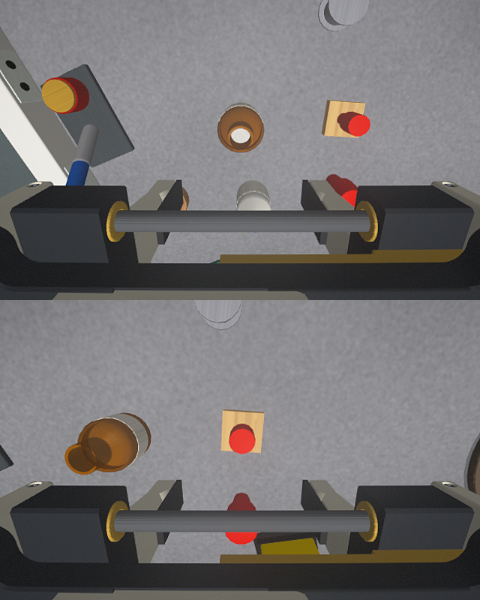

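The wrist pictures show the bottle mouth at about (597.7, -290.3) mm, z 115. The stopper head is 34 mm across at (430.5, -230.8), z 70, centred in its rest. All of this fits the given sizes, so I grasp it.

```bash
cat >> h.py <<'E'
def down(p,z0,z1,step=.002,F=3.,speed=.02):
    f0=np.array(robot.read_force()); z=z0
    while z>z1+1e-6:
        z=max(z-step,z1); robot.servo_line([p[0],p[1],z],speed=speed)
        f=np.array(robot.read_force())-f0
        if abs(f[2])>F: break
    print("down",round(z,4),np.round(robot.read_position(),4),np.round(f,2)); return z
E
python3 - <<'E'
from h import *
np.set_printoptions(precision=4,suppress=True)
s=[.4305,-.2308]; b=[.5977,-.2903]
robot.servo_line([*s,.039],speed=.12)
robot.move_gripper(0.2)
print("w",robot.read_grip_width()*88,robot.read_force(),robot.read_position())
robot.servo_line([*s,.19],speed=.15)
robot.servo_line([*b,.19],speed=.2)
print("w",robot.read_grip_width()*88,robot.read_position(),robot.read_force(),robot.read_t())
F=grab("wrist");save("wh.png",F[0]);F=grab("side");c=F[0][90:190,290:450];save("sh.png",c,4)
E
```

```text
w 33.275323096278726 [-0.743  -0.0821  0.5244] [ 0.4305 -0.2308  0.039 ]
w 33.04380169345276 [ 0.597  -0.2901  0.1896] [-0.091   0.3998 -0.0126] 9.175
```

```bash
python3 -c "
import cv2,numpy as np
a=cv2.imread('pics/wh.png');b=cv2.imread('pics/sh.png')
cv2.imwrite('pics/hold.png',cv2.resize(np.vstack([a,b]),(480,600)))"
```

```text
(no output)
```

View pics/hold.png

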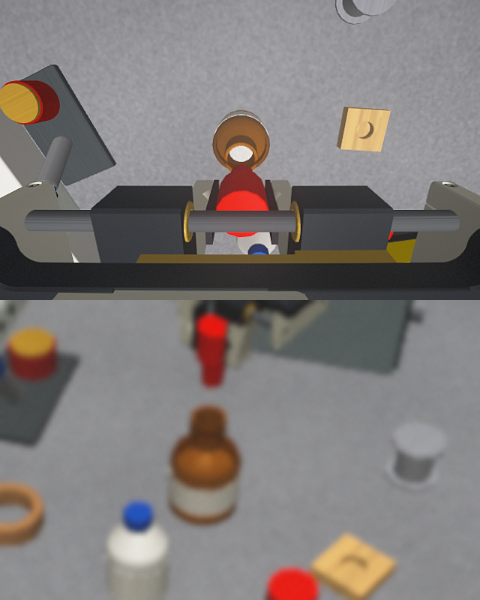

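The stopper is held upright above the mouth, and the rest is empty. I lower it slowly while watching the force.

Run:
```python
from h import *
np.set_printoptions(precision=4,suppress=True)
b=[.5977,-.2903]
robot.servo_line([*b,.145],speed=.1)
z=down(b,.145,.132,F=2)
z=down(b,z,.117,step=.001,F=4) if z<.1325 else z
print(robot.read_force(),robot.read_position(),robot.read_t())
F=grab("side");save("si.png",F[0][90:190,290:450],4)
```

```text
down 0.132 [ 0.5977 -0.2903  0.1319] [-0.01 -0.13 -0.76]
down 0.119 [ 0.5978 -0.2904  0.12  ] [-2.28  1.33  6.63]
[-1.9986  1.5828  5.3109] [ 0.5978 -0.2904  0.12  ] 14.875
```

Run:
```python
from h import *
import pickle
np.set_printoptions(precision=4,suppress=True)
b=[.5977,-.2903]
robot.move_gripper(.6); robot.dwell(.3)
robot.servo_line([*b,.26],speed=.2)
F=grab("wrist");P=cloud(F);hsv=cv2.cvtColor(F[0],cv2.COLOR_RGB2HSV)
m=(P[...,2]>.14)&(P[...,2]<.16)&(np.hypot(P[...,0]-b[0],P[...,1]-b[1])<.05)
q=P[m];print("head",np.median(q,0),circ(q),len(q))
m=(P[...,2]>.05)&(P[...,2]<.085)&(np.hypot(P[...,0]-b[0],P[...,1]-b[1])<.06);print("shoulder",circ(P[m]))
save("w3.png",F[0])
# next: look at the block
s=[.434,-.0145]; d=75.
c=best([*s,.2],d);print(c)
robot.goto([*s,.2],R(c[0][1])); F=grab("wrist");P=cloud(F);save("w4.png",F[0])
H,S,V=cv2.split(cv2.cvtColor(F[0],cv2.COLOR_RGB2HSV))
near=np.hypot(P[...,0]-s[0],P[...,1]-s[1])<.08
for n,m in(("yel",(H>22)&(H<35)&(S>120)&(P[...,2]>.06)&(P[...,2]<.075)&near),("mat",(V<70)&(P[...,2]<.009)&(P[...,2]>.001)&near),("foot",(P[...,2]>.013)&(P[...,2]<.03)&near)):
    q=P[m]
    if len(q): print(n,len(q),np.median(q,0),[np.round(t,1) for t in cv2.minAreaRect(q[:,:2].astype(np.float32)*1000)])
print(robot.read_t(),robot.read_force())
cv2.imwrite('pics/w34.png',cv2.resize(np.vstack([cv2.imread('pics/w3.png'),cv2.imread('pics/w4.png')]),(480,600)))
```

```text
head [ 0.5971 -0.2916  0.1507] [ 597.7 -290.3   16.9] 1157
shoulder [ 597.6 -290.3   36.1]
[(np.float64(64.07931992481092), 255.0, array([ 24.3,  -1.7, -30.3,   0. , -61.4,  50.7])), (np.float64(115.9206800751891), 75.0, array([  24.3,   -1.7,  -30.3,    0. ,  -61.4, -129.3]))]
yel 2199 [ 0.4395 -0.0179  0.0658] [array([436.1, -17. ]), array([23.4, 88.2]), np.float64(75.7)]
mat 588 [ 0.4738 -0.0089  0.0038] [array([437.6, -12.6]), array([ 58.4, 107.6]), np.float64(80.8)]
foot 150 [ 0.4806 -0.029   0.018 ] [array([480.8, -28.3]), array([23.4,  6.2]), np.float64(75.0)]
18.0167 [-0.6853 -0.6205 -0.0819]
```

View pics/w34.png

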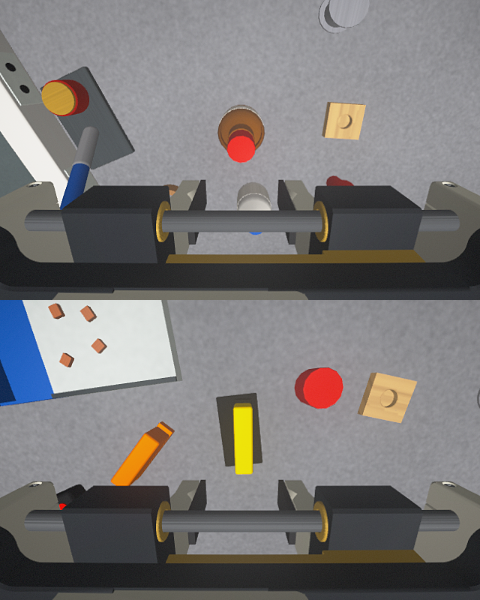

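The stopper is home: head top at 150.7 mm, on the neck axis. The block is at (436,-17) mm, pinch axis 75.7°, top at 66 mm. Now I pick it up and look at the plate.

Run:
```python
from h import *
import pickle
np.set_printoptions(precision=4,suppress=True)
s=[.4361,-.017]
robot.servo_line([*s,.12],R(255.7),speed=.15)
robot.servo_line([*s,.036],speed=.1)
robot.move_gripper(.1)
print("w",robot.read_grip_width()*88,robot.read_force())
robot.servo_line([*s,.13],speed=.12)
p=[.604,.062]
print(robot.ik([*p,.13],R(262.2)),robot.ik([.625,.215,.07],R(262.2)))
robot.servo_line([*p,.13],R(262.2),speed=.15)
F=grab("wrist");P=cloud(F);pickle.dump(F,open("pl.pkl","wb"));save("w5.png",F[0])
H,S,V=cv2.split(cv2.cvtColor(F[0],cv2.COLOR_RGB2HSV)); Z=P[...,2]
reg=(P[...,0]>.5)&(P[...,0]<.75)&(P[...,1]>-.02)&(P[...,1]<.33)
for n,m in(("plate",(S<50)&(V>100)&(Z>.024)&(Z<.042)&reg),("off",(H>5)&(H<18)&(S>90)&(Z>.03)&(Z<.045)&reg)):
    q=P[m]
    if len(q): print(n,len(q),np.median(q,0),[np.round(t,1) for t in cv2.minAreaRect(q[:,:2].astype(np.float32)*1000)])
print(robot.read_t(),robot.read_force())
```

```text
w 24.331260073030933 [-1.1452 -0.1461  2.9745]
[ 24.2754  18.6821 -15.5297   0.     -55.7882  57.9246] [ 35.8525  26.6292 -11.8625   0.     -51.5084  46.3475]
plate 18891 [0.6362 0.1363 0.0299] [array([622. , 122.2]), array([176.7, 115.9]), np.float64(85.5)]
off 880 [0.6294 0.1467 0.0367] [array([613.1, 148. ]), array([61.4, 74.7]), np.float64(74.8)]
22.6417 [-0.6498  0.0681 -2.5601]
```

View pics/w5.png

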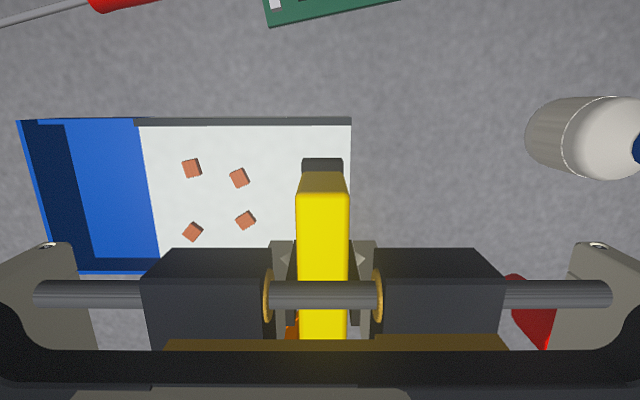

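The view shows the block held square to the plate, the far rim from (135,118) to (351,117), and the tray edge from (138,127) to (159,257). The four offcuts lie ahead of the block at (191,168), (239,178), (245,220) and (192,232). I turn these into plate coordinates.

Run:
```python
from h import *
import pickle
np.set_printoptions(precision=4,suppress=True)
F=pickle.load(open("pl.pkl","rb"))
r=onplane(F,[351,135],[117,118],.036);e=onplane(F,[138,159],[127,257],.03);print(r,e)
d=r[1]-r[0];print("rim len",np.hypot(*d[:2]),"ang",np.degrees(np.arctan2(d[1],d[0])));d2=e[1]-e[0];print("edge ang",np.degrees(np.arctan2(d2[1],d2[0])))
a=np.radians(82.2);Y=np.array([np.cos(a),np.sin(a)]);X=np.array([Y[1],-Y[0]])
o=X*(r[:,:2]@X-.070).mean()+Y*((e[:,:2]@Y).mean()-.075)
print("origin",o)
q=onplane(F,[191,239,245,192],[168,178,220,232],.037)[:,:2]-o;print(q@X,q@Y)
print("start",o-Y*.065,"edge",o+Y*.075)
```

```text
[[0.6698 0.0299 0.036 ]
 [0.6921 0.1957 0.036 ]] [[0.6853 0.1989 0.03  ]
 [0.5713 0.2153 0.03  ]]
rim len 0.167322484295444 ang 82.32889124703749
edge ang 171.82738561081612
origin [0.6132 0.1335]
[ 0.0306  0.0223 -0.0141 -0.0251] [ 0.0331 -0.0051 -0.0073  0.0391]
start [0.6043 0.0691] edge [0.6233 0.2078]
```

Run:
```python
from h import *
np.set_printoptions(precision=4,suppress=True)
o=np.array([.6132,.1335]);a=np.radians(82.25);Y=np.array([np.cos(a),np.sin(a)])
p=o-Y*.066
robot.servo_line([*p,.13],R(262.25),speed=.1)
robot.servo_line([*p,.068],speed=.1)
z=down(p,.068,.059,step=.001,F=1.5)
z=robot.read_position()[2]+.0007
robot.servo_line([*p,z],speed=.02)
print(robot.read_force())
for t in(.0,.04,.083):
    robot.servo_line([*(o+Y*t),z],speed=.05); print(t,robot.read_position(),robot.read_force())
robot.dwell(.3)
F=grab("wrist");save("w6.png",F[0]);F=grab("side");save("s6.png",F[0][200:360,220:420],3)
print(robot.read_t(),robot.read_grip_width()*88)
```

```text
down 0.061 [0.6045 0.0682 0.0622] [-3.65  0.14  9.6 ]
[ 0.3007 -0.0833 -1.6884]
0.0 [0.6131 0.1332 0.0628] [-0.247   0.4589 -1.4306]
0.04 [0.6185 0.173  0.0628] [-0.1517  0.286  -2.2052]
0.083 [0.6243 0.2155 0.0628] [ 0.1253 -0.4504 -2.5468]
29.4833 24.03470689034029
```

View pics/w6.png

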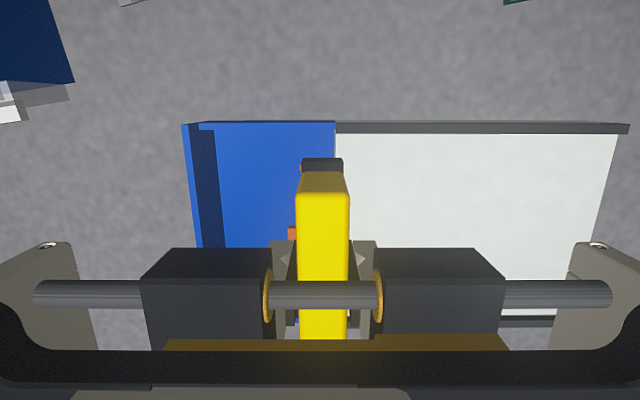

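The plate is clear behind the block, and offcuts show at (292,232) and (301,168), just in front of it and low in the tray. I lift straight up and count them from the cloud.

Run:
```python
from h import *
np.set_printoptions(precision=4,suppress=True)
o=np.array([.6132,.1335]);a=np.radians(82.25);Y=np.array([np.cos(a),np.sin(a)]);X=np.array([Y[1],-Y[0]])
p=robot.read_position()
robot.servo_line([p[0],p[1],.13],speed=.1)
p=o-Y*.02
robot.servo_line([*p,.15],speed=.15)
for n in("wrist","side"):
    F=grab(n);save(n+"7.png",F[0]) ;P=cloud(F);H,S,V=cv2.split(cv2.cvtColor(F[0],cv2.COLOR_RGB2HSV))
    q=(P[...,:2]-o);x=q@X;y=q@Y
    m=(H>3)&(H<18)&(S>90)&(np.abs(x)<.075)&(y>-.1)&(y<.17)&(P[...,2]<.06)
    k,l,st,ce=cv2.connectedComponentsWithStats(m.astype(np.uint8))
    for i in range(1,k):
        if st[i,4]>6: j=l==i;print(n,ce[i],st[i,4],np.median(x[j]),np.median(y[j]),np.median(P[j][:,2]),P[j][:,2].max())
print(robot.read_t())
a=cv2.imread("pics/wrist7.png");b=cv2.resize(cv2.imread("pics/side7.png")[200:360,200:456],(640,400))
cv2.imwrite("pics/v7.png",cv2.resize(np.vstack([a,b]),(480,600)))
```

```text
wrist [205.1813 151.8538] 171 0.03671320643498867 0.08985213866869689 0.01072697187017252 0.012793068975679667
wrist [207.8068 175.0909] 88 0.016148713226602905 0.08717108537211452 0.017759078167249642 0.01933117013261637
wrist [200.5439 199.4678] 171 -0.010236283247872957 0.09956732230971768 0.010546735058050427 0.012041438919020264
wrist [214.0682 219.6023] 88 -0.029564379876572414 0.08707524646881223 0.015496212375227941 0.01780187672749506
side [278.8571 293.0714] 14 0.03426010109516017 0.09373540530709737 0.011504048193343386 0.014260109248706132
side [287.125 294.5  ] 8 0.013684692473389519 0.09105241805881634 0.018371577220026136 0.01888875804953638
side [305.25  302.125] 8 -0.03308652437227134 0.08984682275367534 0.015425990685736857 0.017043622074848996
side [294.7647 304.4118] 17 -0.01289458157130294 0.10205041955758445 0.010397375249743934 0.013587368309437964
31.2583
```

View pics/v7.png

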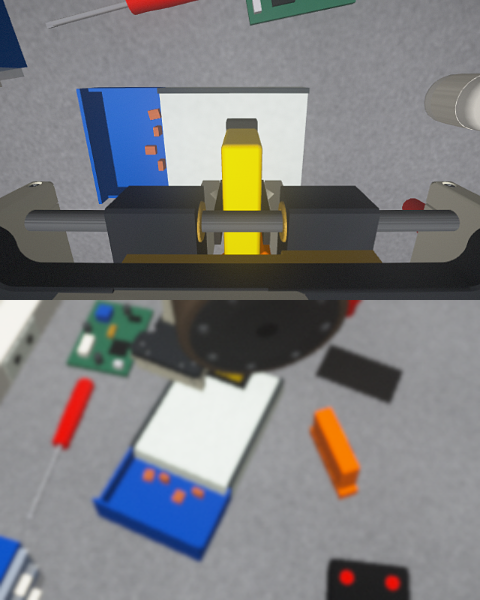

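All four offcuts lie in the tray at plate y 87–100 mm, with tops at 19 mm or lower. Two stand on edge, clear of the plate's end. Now I put the block back on its mat.

Run:
```python
from h import *
np.set_printoptions(precision=4,suppress=True)
s=[.437,-.0145]
robot.servo_line([*s,.13],R(258),speed=.15)
robot.servo_line([*s,.042],speed=.1)
z=down(s,.042,.032,step=.001,F=2)
robot.move_gripper(.55); robot.dwell(.3)
robot.servo_line([*s,.22],speed=.15)
robot.dwell(.3)
F=grab("wrist");P=cloud(F);save("w8.png",F[0]);H,S,V=cv2.split(cv2.cvtColor(F[0],cv2.COLOR_RGB2HSV))
near=np.hypot(P[...,0]-s[0],P[...,1]-s[1])<.085
q=P[(H>22)&(H<35)&(S>120)&(P[...,2]>.055)&near];print("yel",np.median(q,0),q[:,2].std(),[np.round(t,1) for t in cv2.minAreaRect(q[:,:2].astype(np.float32)*1000)])
q=P[(V<70)&(P[...,2]<.009)&(P[...,2]>.001)&near];print("mat",[np.round(t,1) for t in cv2.minAreaRect(q[:,:2].astype(np.float32)*1000)])
T=grab("top");save("top8.png",T[0]);P=cloud(T)
b=[.5977,-.2903];m=(P[...,2]>.14)&(np.hypot(P[...,0]-b[0],P[...,1]-b[1])<.04);print("stopper",np.median(P[m],0),circ(P[m]))
print(robot.read_t(),robot.read_force(),robot.read_grip_width())
cv2.imwrite("pics/v8.png",cv2.resize(np.vstack([cv2.imread("pics/w8.png"),cv2.imread("pics/top8.png")]),(480,600)))
```

```text
down 0.036 [ 0.4371 -0.0145  0.0362] [-1.83  0.42  3.5 ]
yel [ 0.4399 -0.0153  0.0658] 0.02075780179376357 [array([432. , -37.1]), array([69.3, 88.9]), np.float64(78.3)]
mat [array([437.6, -12.8]), array([ 58.4, 107.4]), np.float64(81.1)]
stopper [ 0.597  -0.2874  0.1494] [ 597.4 -287.7   16.9]
38.1167 [-0.3141 -0.7089  0.4129] 0.5507830539691496
```

View pics/v8.png

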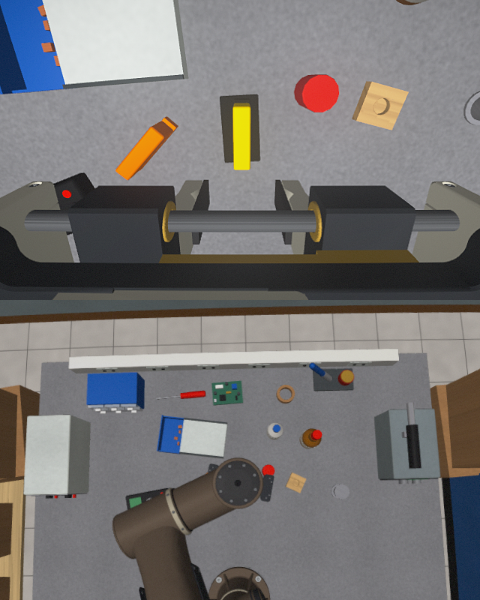

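The block stands upright on its mat (top at 65.8 mm), the stopper is home, the four offcuts are in the tray and nothing else has moved. I hand the job in.

```bash
python3 -c "
from rig import robot
robot.job_done(); print(robot.read_t())"
```

```text
the job is handed in; nothing more can be done
the job is handed in; nothing more can be done
```

The job is done and handed in; the clock read about 38 s of the 72 s allowed just before hand-in.

- **Stopper:** I lowered it into the flux bottle until it touched at the expected height (about 6 N), then released it. Its head top is at about 150 mm, where 151 mm means fully home. The wrist camera saw it centred on the neck axis. The top camera put it about 3 mm off in y, but it had shown the same offset for the bottle before, so I take that as camera calibration.
- **Offcuts:** One sweep with the block moved all four into the tray. Two cameras agree they lie past the plate edge with tops at 19 mm or lower. Two of them stand on edge.
- **Block:** It is back on its mat, within a few mm of the mat's centre, with its top at the right height (65.8 mm). The automatic outline check of its final pose also picked up some other yellow-coloured surface and was unusable. I relied on the placing contact, the median height and the picture instead.
- **Rest of the bench:** The bystanders look unmoved in the last pictures. The final top view has the arm in front of part of the multimeter.

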